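Refit the speed control of a pottery wheel

ROBOT

A 7-joint arm with a two-finger parallel gripper is mounted at the origin on the work surface. World frame = base frame: x ahead of the robot, y to its left, z up, the work surface at z = 0. Lengths are in m, angles in rad, forces in N, time in s.
With the tool pointing down it reaches from about 0.4 to 0.85 m from the base axis. Payload 10.4 kg.
Tool frame: the origin (TCP) lies midway between the tips of the shut fingers; the grasp point (between the pads) lies 19 mm behind it (pinch_z is the distance from the TCP to the grasp point, in m); z points along the fingers, y is the line along which they close (so a half turn about z gives the same grasp; the last joint's range is limited). The gripper opens to 85 mm and grips with 20 to 120 N. Pads are 22 mm wide; open, the fingers measure 114 mm over their backs; the gripper's body (76 mm by 85 mm) begins 54 mm behind the grasp point. The pads swing forward as they close: fully open they stand 13 mm farther back than shut.
Start: joints at [1.193, 0.332, -0.065, 1.46, 0.022, 1.35, -0.088], TCP at [0.217, -0.586, 0.231] pointing down, gripper open.
Joint ranges: [-2.6, 2.6], [-0.5, 2.12], [-1.47, 1.34], [0.16, 2.42], [-1.27, 4.41], [0.06, 2.06], [-2.6, 2.6]. Speed limits (rad/s): [2.22, 2.22, 2.79, 2.79, 3.14, 3.14, 3.14].

INTERFACE

Orientations are given as a unit quaternion [x, y, z, w].
In Python, from cell import get_state, capture, camera_info, finish_job, pinch_z gives the robot as it stands. The module is installed in compiled form; this text tells all that it offers.
- The arm moves only by the shell command python3 -m pendant 'ROWS'. ROWS is a JSON object of lists of equal length, an entry for each row: "jaw": the finger opening in cm, from 0 to 8.54; "linear": the shift along the world's x, y, z in cm, a list of three; "rotation": the turn, a rotation vector about the world's x, y, z in rad, a list of three. A call has 1 to 12 rows; each row shifts and turns the commanded pose from where the row before left it; what a row does not reach is not made up. A row lasts 1/12 s, in which the tool goes at most 41.7 mm and 7.16 degrees, less where a joint would pass 70% of its speed; a pose out of reach is approached as far as the arm can. A call with a gripper value outside its range is refused whole. The fingers move at their own pace and stop on an object; the grip force is fixed at half the most. Time passes only in rows, so rows that do not move let the fingers close. It gives the time, the measured TCP pose, the force, the opening and the grip force at its end, in the units of the state.
- get_state(): the state, without advancing time (a new reading comes with each control period).
- capture(name): name is "scene" or "top"; returns (picture, depth): 384x512x3 uint8, red, green, blue; 384x512 float32, m along the optical axis (not along the pixel's ray), 0 where there is no reading.
- camera_info(name): a dict with "vfov" (degrees; the focal length in pixels is half the picture's height over the tangent of half this angle, whatever the lens; pixels are square), "cx", "cy" (the principal point, pixels), "D" ([k1, k2, p1, p2, k3] as OpenCV has them; the pictures are not rectified), "xyz" and "rotation" of the camera in the world. Camera axes: x right, y up, looking along -z (the intrinsics and any distortion apply to the point x, -y, -z); pixel columns grow to the right and rows downward; lengths in m; the calibration is good to about 2 mm. A picture is of the moment at which its call begins. camera_info takes no time and is no camera call.
- finish_job(): hands the job in; it is judged then, once.
The state is a dict: "t": time; "joints": joint angles; "qvel": joint speeds; "joint_efforts": joint torques, N m; "eef_pos": TCP position; "eef_rot": TCP orientation; "contact_force": force on the tool from outside, world axes, zero at the start; "ft_torque": the same for the moment, N m; "opening": opening from 0.0 (shut) to 1.0 (fully open); "grasp_force": force on a finger pad.
Only numpy, scipy, OpenCV 4.12 (cv2) and the standard library are available. Lean on these libraries where they do the work, as an engineer would, in place of code of your own. Each camera call takes 0.05 s, during which the arm holds its last target. There are 200 camera calls.

TASK

Put the pottery wheel's speed control back together. First push the yellow-headed pin down through the fork and lug until its head sits on the fork; then turn the black knob so that its red mark lines up with the red mark on the white dial, push it fully onto the D-shaped spindle, and press it down against the spindle's spring to the bottom. Finish while still holding the knob pressed down, and do not disturb the pots and tools around.

Things in the scene. Friction and masses are not known exactly. Their poses are not given: they have to be found in the camera images.
- unit: Fixed speed unit; origin on the table right under the spindle axis. Aluminium base 210 (x) by 265 (y) by 12 mm, y -185 to +80. Dark box 150 x 130 mm (y -60 to +70), panel on top at 60 mm, with dial and spindle upright on it. At y = -135 mm the steel fork with a brass lug between its cheeks; behind it, at x = +82 mm, a grey rod guide 30 x 50 mm, 64 mm high.
- fork_hole (a point): Centre of the hole's mouth in the top face of the fork (36 x 36 mm), 60 mm above the table; axes as unit. The hole, 12 mm wide, chamfered 1.5 mm, runs 32 mm down through cheek, lug and cheek, all in line, with 16 mm free below. A sprung ball 16 mm down, on the +x side, pokes 3 mm into the hole: the pin does not drop past it, it takes a push of a few newtons to the end.
- pin: Loose steel pin, 10 mm in diameter with a tapered foot (3 mm), 40 mm long below its round yellow head, 18 mm in diameter and 20 mm tall; 60 g or so. Origin: the foot's end, z towards the head. It starts upright in pin_block, foot 6 mm above the table, head underside at 46 mm, head top at 66 mm.
- pin_collar (a point): The centre of the underside of the pin's head, 40 mm above the foot's end. Fully in, it lies on fork_hole.
- pin_block: Wooden block 60 by 60 by 22 mm, fixed, with an upright 12 mm hole 16 mm deep in its middle that holds the pin. Origin: centre of its underside.
- knob: Loose black knob, upright on the table, about 60 g: round skirt 44 mm wide, 20 mm tall, on it a grip bar 14 mm wide (y), 44 mm long (x), from 20 to 44 mm height. A red mark on the bar's top lies at its +x end. Origin: centre of the underside. In the underside a D-shaped bore, 16 mm deep, radius 9 mm, its flat 3 mm from the axis on the +x side, under the red mark.
- spindle_end (a point): Centre of the top of the brass D-spindle, upright, 84 mm above the table unpressed (24 over the panel). Radius 8 mm, flat 2 mm from the axis on its +x side, top 2 mm tapered. +x points to the red mark on the white dial (78 mm wide) around it. The knob goes on with its x along this x within 0.1 rad; fully on, its underside is 16 mm below this point.
- spindle (a joint): How far the spindle is pressed down: 0 (up) to 0.006 m (its stop). Its spring starts at about 4 N and reaches about 7.5 N at the stop.
- dial (a joint): Angle of the dial and spindle about the upright axis relative to the unit, rad, anticlockwise from above; very stiff (0.4 N m), stays where it is.
- cup: Cream clay cup, open, 72 mm wide, 75 mm tall; a bystander. Origin: centre of its underside.
- bowl: Blue bowl, 110 mm wide, 50 mm tall; a bystander. Origin: centre of its underside.
- glaze_jar: Terracotta-coloured closed jar, 60 mm wide, 80 mm tall; a bystander. Origin: centre of its underside.
- spatula: Wooden-handled spatula lying flat; a bystander. Origin: centre of its underside.
- brush: Brush lying flat; a bystander. Origin: centre of its underside.
- mug: Clay mug with a handle, 76 mm wide, 85 mm tall; a bystander. Origin: centre of its underside.

How it is judged:
By the outcome, as a careful person would: the job done as asked, in the order asked, and still so for the second after the job is handed in, while the arm keeps its last pose, push and grip.
It also fails if it takes over 51 s, if anything falls off the work surface, if the arm or the gripper's body presses on something with over 40 N, if the wrist force passes 120 N, or if a joint passes its speed limit or range.

## Working session

There is one attempt and no reset: what is moved stays moved. The work goes in short steps, Python scripts to look and compute and a shell command to move; the robot and the scene stay as the last step left them, time stands still between calls to the robot, and variables do not carry over. Pictures are saved under pics/ and viewed, at most 10 in all, crops included, and the job is handed in when it is done.

```bash
mkdir -p pics; python3 - <<'E'
from cell import *
import cv2,numpy as np
for n in("scene","top"):
    p,d=capture(n); cv2.imwrite(f"pics/{n}0.png",p[:,:,::-1]); np.savez(f"{n}0.npz",p=p,d=d); print(n,camera_info(n))
s=get_state();print(s,pinch_z)
E
```

```text
scene {'vfov': 56.417961507298635, 'cx': 251.6002889877342, 'cy': 186.50346018161142, 'D': array([0.0353391, 0.       , 0.       , 0.       , 0.       ]), 'xyz': array([1.2615175 , 0.06802051, 0.90292221]), 'rotation': array([0.23430077, 0.2696888 , 0.69990355, 0.61847079])}
top {'vfov': 53.08497237836335, 'cx': 252.16938056674766, 'cy': 191.99576782090912, 'D': array([0.03282711, 0.        , 0.        , 0.        , 0.        ]), 'xyz': array([ 0.4165235 , -0.02966058,  1.29401433]), 'rotation': array([-0.03450858,  0.03299118,  0.70882953, -0.70376235])}
{'t': 0.1, 'joints': array([ 1.19341714,  0.33276381, -0.06470128,  1.46086286,  0.02158906,
        1.3499145 , -0.08849824]), 'qvel': array([ 1.38365049e-03, -1.52270703e-03,  3.10896347e-04, -2.48226944e-03,
       -2.63897747e-03,  4.31243874e-05, -9.68169089e-04]), 'joint_efforts': array([ 1.99220049e-03, -6.26747561e+01,  4.92801075e-02, -3.92431390e+01,
        1.61810144e-02,  6.93409616e-03, -6.98457688e-05]), 'eef_pos': array([ 0.21699611, -0.58575514,  0.23062088]), 'eef_rot': array([ 9.84305731e-01,  1.76470496e-01, -1.33914032e-04, -6.12318179e-04]), 'contact_force': array([-0.19176777,  0.22007852,  0.59545211]), 'ft_torque': array([-0.02024986, -0.03416611,  0.01749073]), 'grasp_force': 0.0, 'opening': 1.000780028216276} 0.0187
```

View pics/scene0.png

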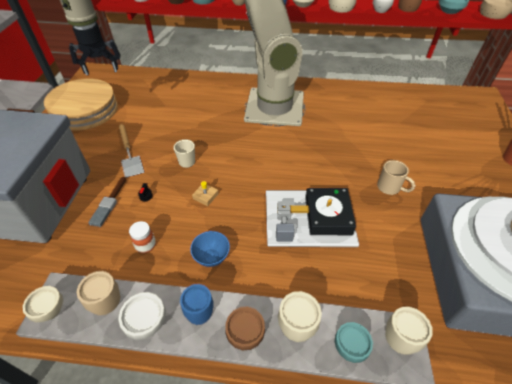

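View pics/top0.png

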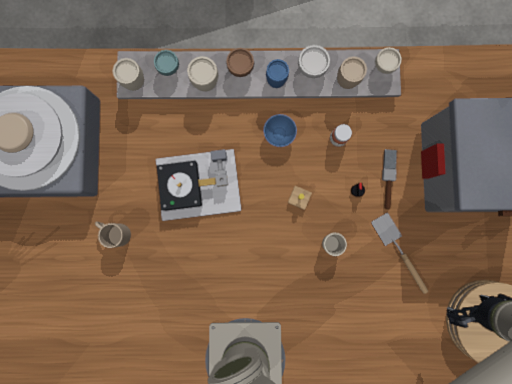

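The scene view shows the knob at (145,191), pin/block at (205,192) and the unit at (312,217). In the top view the knob is at (358,189), the pin at (300,197), the dial at (180,185) and the fork around (219,172).

```bash
cat > h.py <<'E'
import numpy as np,cv2
from cell import *
from scipy.spatial.transform import Rotation as R
def cam(n):
    c=camera_info(n);f=192/np.tan(np.radians(c['vfov']/2))
    return c,np.array([[f,0,c['cx']],[0,f,c['cy']],[0,0,1]]),R.from_quat(c['rotation']).as_matrix()
def onz(n,uv,z):
    c,K,M=cam(n);q=cv2.undistortPoints(np.float64(uv).reshape(-1,1,2),K,c['D'])[:,0]
    r=np.c_[q[:,0],-q[:,1],-np.ones(len(q))]@M.T
    return c['xyz']+r*((z-c['xyz'][2])/r[:,2])[:,None]
def proj(n,X):
    c,K,M=cam(n);p=(np.atleast_2d(X)-c['xyz'])@M*[1,-1,-1]
    return cv2.projectPoints(p,np.zeros(3),np.zeros(3),K,c['D'])[0][:,0]
def cloud(n,d):
    v,u=np.mgrid[:384,:512];c,K,M=cam(n)
    q=cv2.undistortPoints(np.c_[u.ravel(),v.ravel()].astype(float).reshape(-1,1,2),K,c['D'])[:,0]
    return (c['xyz']+(np.c_[q[:,0],-q[:,1],-np.ones(len(q))]*d.reshape(-1,1))@M.T).reshape(384,512,3)
E
python3 - <<'E'
from h import *
t=np.load('top0.npz');s=np.load('scene0.npz')
def crop(p,x,y,w,h,k): return cv2.resize(p[y:y+h,x:x+w,::-1],None,fx=k,fy=k,interpolation=cv2.INTER_CUBIC)
a=np.hstack([crop(t['p'],150,143,100,75,4),crop(s['p'],262,180,100,75,4)])
b=np.hstack([crop(t['p'],280,170,100,50,4),crop(s['p'],130,170,100,50,4)])
cv2.imwrite('pics/crop1.png',np.vstack([a,b]))
for n,D,rois in(('top',t,dict(pin=(285,185,30,30),knob=(345,175,28,28),dial=(163,168,34,34))),('scene',s,dict(pin=(190,175,30,30),knob=(133,177,25,28),dial=(308,185,45,40)))):
    hsv=cv2.cvtColor(D['p'],cv2.COLOR_RGB2HSV);C=cloud(n,D['d'])
    for k,(x,y,w,h) in rois.items():
        H=hsv[y:y+h,x:x+w].astype(int);S=H[...,1];V=H[...,2];hh=H[...,0]
        red=((hh<6)|(hh>172))&(S>150)&(V>90)
        ms={'pin':dict(yel=(hh>22)&(hh<35)&(S>190)&(V>120)),'knob':dict(blk=V<60,red=red),'dial':dict(white=(S<50)&(V>170),red=red,all=((S<50)&(V>170))|red)}[k]
        for m,M in ms.items():
            vv,uu=np.nonzero(M)
            if len(uu): 
                uv=[uu.mean()+x,vv.mean()+y];z=np.median(C[y:y+h,x:x+w][M][:,2])
                print(n,k,m,len(uu),np.round(uv,2),'zmed',round(z,4),'zmax',C[y:y+h,x:x+w][M][:,2].max().round(4),'xy@66/44/60/0',[onz(n,uv,q)[0,:2].round(4).tolist() for q in(.066,.044,.06)])
E
```

```text
top knob blk 123 [357.07 190.49] zmed 0.0222 zmax 0.0478 xy@66/44/60/0 [[0.5366, -0.3632], [0.5387, -0.3692], [0.5371, -0.3649]]
top knob red 18 [360.06 185.56] zmed 0.0437 zmax 0.0491 xy@66/44/60/0 [[0.5524, -0.3733], [0.5548, -0.3794], [0.553, -0.3749]]
top dial white 393 [179.53 184.26] zmed 0.0606 zmax 0.0841 xy@66/44/60/0 [[0.5608, 0.2058], [0.5634, 0.21], [0.5615, 0.2069]]
top dial all 393 [179.53 184.26] zmed 0.0606 zmax 0.0841 xy@66/44/60/0 [[0.5608, 0.2058], [0.5634, 0.21], [0.5615, 0.2069]]
scene pin yel 36 [203.69 184.72] zmed 0.0648 zmax 0.0699 xy@66/44/60/0 [[0.5287, -0.1815], [0.5095, -0.1881], [0.5235, -0.1833]]
scene knob blk 132 [145.55 193.49] zmed 0.0221 zmax 0.9029 xy@66/44/60/0 [[0.5861, -0.3515], [0.5683, -0.3625], [0.5812, -0.3545]]
scene knob red 18 [141.39 189.94] zmed 0.0461 zmax 0.0493 xy@66/44/60/0 [[0.5735, -0.369], [0.5554, -0.3805], [0.5686, -0.3721]]
scene dial white 373 [328.24 205.67] zmed 0.0627 zmax 0.9029 xy@66/44/60/0 [[0.5668, 0.2063], [0.5486, 0.2099], [0.5618, 0.2073]]
scene dial all 373 [328.24 205.67] zmed 0.0627 zmax 0.9029 xy@66/44/60/0 [[0.5668, 0.2063], [0.5486, 0.2099], [0.5618, 0.2073]]
```

View pics/crop1.png

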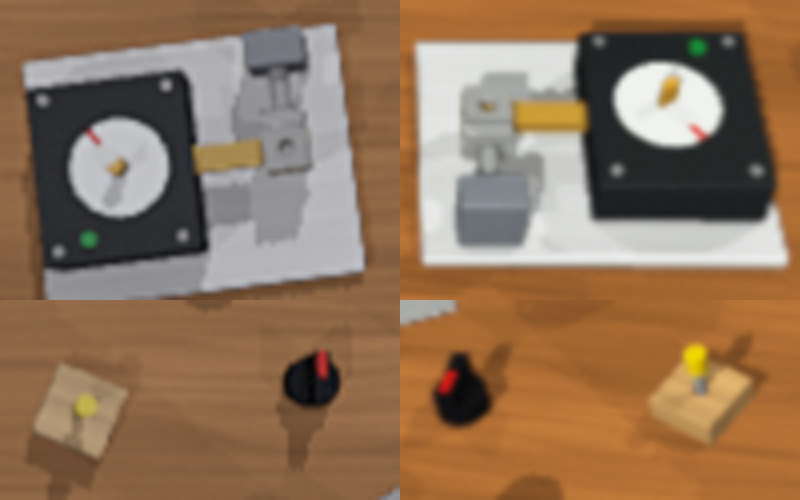

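The crop shows the dial mark at crop (93,135) from the dial centre (118,168), the fork hole at (287,145), and the knob's red mark at (322,362). I'll fit model silhouettes in both cameras to get the poses.

```bash
cat > fit.py <<'E'
from h import *
from scipy.optimize import minimize
def circ(r,z): a=np.linspace(0,2*np.pi,40);return np.c_[r*np.cos(a),r*np.sin(a),0*a+z]
def box(x0,x1,y0,y1,zs): return np.array([[x,y,z] for x in(x0,x1) for y in(y0,y1) for z in zs])
def render(n,parts,p,roi):
    x,y,w,h=roi;im=np.zeros((h*8,w*8),np.uint8);c,s=np.cos(p[2]),np.sin(p[2])
    for P in parts:
        W=np.c_[P[:,:2]@np.array([[c,s],[-s,c]])+p[:2],P[:,2]]
        q=(proj(n,W)-[x,y]+.5)*8-.5
        cv2.fillConvexPoly(im,cv2.convexHull(np.round(q*16).astype(np.int32)),255,shift=4)
    return cv2.resize(im,(w,h),interpolation=cv2.INTER_AREA)/255.
def fit(parts,obs,p0,yaw=True,step=(.004,.004,.15)):
    def cost(p):
        p=np.r_[p,0][:3] if not yaw else p
        return sum(((render(n,parts,p,r)-m)**2).sum() for n,m,r in obs)
    k=3 if yaw else 2;p0=np.array(p0[:k])
    S=np.vstack([p0]+[p0+np.eye(k)[i]*step[i] for i in range(k)])
    r=minimize(cost,p0,method='Nelder-Mead',options=dict(initial_simplex=S,xatol=1e-5,fatol=1e-4,maxiter=400));return r.x,r.fun
def masks(D,roi,f):
    x,y,w,h=roi;H=cv2.cvtColor(D['p'],cv2.COLOR_RGB2HSV)[y:y+h,x:x+w].astype(int)
    return f(H[...,0],H[...,1],H[...,2]).astype(float)
E
python3 - <<'E'
from fit import *
D={n:np.load(n+'0.npz') for n in('top','scene')}
red=lambda h,s,v:((h<6)|(h>172))&(s>150)&(v>80)
def filled(m):
    c,_=cv2.findContours(m.astype(np.uint8),cv2.RETR_EXTERNAL,cv2.CHAIN_APPROX_NONE);c=max(c,key=cv2.contourArea)
    return cv2.fillConvexPoly(np.zeros(m.shape,np.uint8),cv2.convexHull(c),1).astype(float)
def run(name,parts,rois,f,p0s,post=lambda m:m,yaw=True):
    obs=[(n,post(masks(D[n],r,f)),r) for n,r in rois.items()]
    for o in [obs]+[[o] for o in obs]:
        print(name,[x[0] for x in o],[x[1].sum() for x in o],*[(np.round(a,4),round(b,2)) for a,b in [fit(parts,o,p,yaw) for p in p0s]])
kn=[np.vstack([circ(.022,0),circ(.022,.02)]),box(-.022,.022,-.007,.007,(.02,.044))]
kr=dict(top=(345,175,28,28),scene=(133,177,25,28))
run('knob',kn,kr,lambda h,s,v:(v<75)|red(h,s,v),[(.54,-.37,y) for y in(-.8,-.3,.2)])
run('pin',[np.vstack([circ(.009,.046),circ(.009,.066)])],dict(top=(285,185,30,30),scene=(190,172,30,22)),lambda h,s,v:(h>22)&(h<35)&(s>150 )&(v>110),[(.525,-.182)],yaw=False)
run('dial',[circ(.039,.061)],dict(top=(163,168,34,34),scene=(308,185,45,40)),lambda h,s,v:(s<50)&(v>160),[(.5615,.207)],post=filled,yaw=False)
run('box',[box(-.075,.075,-.06,.07,(.012,.06))],dict(top=(155,155,52,62),scene=(302,183,60,62)),lambda h,s,v:v<75,[(.5615,.207,.13)],post=filled)
run('plate',[box(-.105,.105,-.185,.08,(0,.012))],dict(top=(148,140,100,90)),lambda h,s,v:(s<45)|(v<60),[(.5615,.207,.13)],post=filled)
o=lambda X,Y,x0,y0:[x0+(X+.5)/4-.5,y0+(Y+.5)/4-.5]
print('hole',onz('top',o(287,145,150,143),.06),onz('scene',o(87,105,262,180),.06))
a,b=o(86,128,150,143),o(100,143,150,143);print('mark',onz('top',a,.061),onz('top',b,.061))
a,b=o(289,127,262,180),o(306,139,262,180);print('mark',onz('scene',a,.061),onz('scene',b,.061))
H=cv2.cvtColor(D['top']['p'],cv2.COLOR_RGB2HSV)
print(D['top']['p'][194:202,296:306].tolist()[3])
E
```

```text
knob ['top', 'scene'] [np.float64(153.0), np.float64(165.0)] (array([ 0.5434, -0.3794,  0.148 ]), np.float64(35.18)) (array([ 0.5432, -0.3796,  0.2155]), np.float64(34.92)) (array([ 0.543 , -0.3794,  0.261 ]), np.float64(35.36))
knob ['top'] [np.float64(153.0)] (array([ 0.5433, -0.3795,  0.0682]), np.float64(8.33)) (array([ 0.5435, -0.3795, -0.171 ]), np.float64(9.78)) (array([ 0.5434, -0.3795,  0.3079]), np.float64(9.8))Traceback (most recent call last):
  File "<stdin>", line 13, in <module>
  File "<stdin>", line 10, in run
  File "fit.py", line 18, in fit
    r=minimize(cost,p0,method='Nelder-Mead',options=dict(initial_simplex=S,xatol=1e-5,fatol=1e-4,maxiter=400));return r.x,r.fun
    res = _minimize_neldermead(fun, x0, args, callback, bounds=bounds,
                               **options)
    fsim[j] = func(sim[j])
              ~~~~^^^^^^^^
    fx = function(np.copy(x), *(wrapper_args + args))
  File "fit.py", line 15, in cost
    return sum(((render(n,parts,p,r)-m)**2).sum() for n,m,r in obs)
  File "fit.py", line 15, in <genexpr>
    return sum(((render(n,parts,p,r)-m)**2).sum() for n,m,r in obs)
                 ~~~~~~^^^^^^^^^^^^^
  File "fit.py", line 9, in render
    q=(proj(n,W)-[x,y]+.5)*8-.5
       ~~~~^^^^^
  File "h.py", line 12, in proj
    c,K,M=cam(n);p=(np.atleast_2d(X)-c['xyz'])@M*[1,-1,-1]
          ~~~^^^
  File "h.py", line 5, in cam
    c=camera_info(n);f=192/np.tan(np.radians(c['vfov']/2))
ValueError: time passes only in moves, steps and waits
```

```bash
sed -i 's/^def cam(n):/from functools import lru_cache\n@lru_cache\ndef cam(n):/' h.py
cat > runfit.py <<'E'
from fit import *
D={n:np.load(n+'0.npz') for n in('top','scene')}
red=lambda h,s,v:((h<6)|(h>172))&(s>150)&(v>80)
def filled(m):
    c,_=cv2.findContours(m.astype(np.uint8),cv2.RETR_EXTERNAL,cv2.CHAIN_APPROX_NONE);c=max(c,key=cv2.contourArea)
    return cv2.fillConvexPoly(np.zeros(m.shape,np.uint8),cv2.convexHull(c),1).astype(float)
def run(name,parts,rois,f,p0s,post=lambda m:m,yaw=True):
    obs=[(n,post(masks(D[n],r,f)),r) for n,r in rois.items()]
    for o in [obs]+([[o] for o in obs] if len(obs)>1 else []):
        print(name,[x[0] for x in o],[int(x[1].sum()) for x in o],*[(np.round(a,4).tolist(),round(float(b),2)) for a,b in [fit(parts,o,p,yaw) for p in p0s]])
E
python3 - <<'E'
from runfit import *
kn=[np.vstack([circ(.022,0),circ(.022,.02)]),box(-.022,.022,-.007,.007,(.02,.044))]
kr=dict(top=(345,175,28,28),scene=(133,177,25,28))
run('knob',kn,kr,lambda h,s,v:(v<60)|red(h,s,v),[(.543,-.379,y) for y in(-.6,-.1,.3)])
run('pin',[np.vstack([circ(.009,.046),circ(.009,.066)])],dict(top=(285,185,30,30),scene=(190,172,30,22)),lambda h,s,v:(h>22)&(h<35)&(s>130)&(v>110),[(.525,-.182)],yaw=False)
run('dial',[circ(.039,.061)],dict(top=(163,168,34,34),scene=(308,185,45,40)),lambda h,s,v:(s<50)&(v>160),[(.5615,.207)],post=filled,yaw=False)
run('box',[box(-.075,.075,-.06,.07,(.012,.06))],dict(top=(155,155,52,62),scene=(302,183,60,62)),lambda h,s,v:v<75,[(.5615,.207,.13)],post=filled)
run('plate',[box(-.105,.105,-.185,.08,(0,.012))],dict(top=(148,140,100,90)),lambda h,s,v:(s<45)|(v<60),[(.5615,.207,.13)],post=filled)
o=lambda X,Y,x0,y0:[x0+(X+.5)/4-.5,y0+(Y+.5)/4-.5]
print('hole',onz('top',o(287,145,150,143),.06),onz('scene',o(87,105,262,180),.06))
for n,a,b in(('top',o(86,128,150,143),o(100,143,150,143)),('scene',o(289,127,262,180),o(306,139,262,180))): print('mark',onz(n,a,.061),onz(n,b,.061))
print(D['top']['p'][194:200:2,297:305].tolist())
for n in D:
  C=cloud(n,D[n]['d']);x,y,w,h=kr[n];P=C[y:y+h,x:x+w].reshape(-1,3)
  print(n,np.round(P[(P[:,2]>.038)&(P[:,2]<.055)]*1000).astype(int).tolist())
E
```

```text
knob ['top', 'scene'] [143, 153] ([0.5429, -0.3799, 0.2189], 54.29) ([0.543, -0.3795, 0.2338], 54.19) ([0.543, -0.3794, 0.2509], 54.21)
knob ['top'] [143] ([0.5433, -0.3792, -0.2793], 18.96) ([0.5434, -0.3793, 0.0834], 17.31) ([0.543, -0.3798, 0.1942], 17.46)
knob ['scene'] [153] ([0.5426, -0.3792, 0.2725], 35.56) ([0.5428, -0.379, 0.309], 35.76) ([0.5427, -0.379, 0.2778], 35.43)
pin ['top', 'scene'] [22, 37] ([0.5207, -0.1847], 9.26)
pin ['top'] [22] ([0.5207, -0.1845], 4.81)
pin ['scene'] [37] ([0.5207, -0.1846], 4.44)
dial ['top', 'scene'] [462, 441] ([0.5614, 0.2073], 27.01)
dial ['top'] [462] ([0.561, 0.2067], 6.68)
dial ['scene'] [441] ([0.5615, 0.2082], 15.03)
box ['top', 'scene'] [1929, 2118] ([0.5595, 0.2077, 0.107], 145.45)
box ['top'] [1929] ([0.5599, 0.2073, 0.1173], 48.97)
box ['scene'] [2118] ([0.5582, 0.208, 0.103], 88.6)
plate ['top'] [5115] ([0.5608, 0.207, 0.1183], 114.54)
hole [[0.5781073  0.07190573 0.06      ]] [[0.57897772 0.07361291 0.06      ]]
mark [[0.59297023 0.23420577 0.061     ]] [[0.58067035 0.22277244 0.061     ]]
mark [[0.58248698 0.22326115 0.061    
[... 1908 characters left out ...]
3], [541, -379, 47], [541, -376, 48], [539, -374, 45], [537, -372, 43], [543, -383, 44], [544, -379, 46], [542, -376, 44], [545, -371, 48], [540, -371, 42], [549, -383, 46], [551, -379, 49], [547, -378, 44], [547, -375, 45], [548, -370, 47], [551, -383, 44], [555, -378, 48], [554, -375, 48], [553, -372, 46], [546, -373, 39], [558, -384, 46], [558, -380, 47], [557, -377, 46], [557, -374, 47], [554, -372, 44], [552, -370, 41], [562, -382, 46], [561, -380, 45], [564, -374, 49], [559, -374, 44], [558, -371, 43], [566, -384, 45], [567, -380, 47], [565, -378, 46], [565, -375, 45], [565, -371, 46], [560, -371, 40], [567, -382, 42], [566, -379, 42], [569, -373, 46], [564, -373, 40], [568, -379, 39]]
```

```bash
python3 - <<'E'
from runfit import *
from scipy.ndimage import map_coordinates,gaussian_gradient_magnitude as ggm
G={n:sum(ggm(D[n]['p'][...,c].astype(float),.8) for c in range(3)) for n in D}
def seg(a,b,z,m=60): t=np.linspace(.04,.96,m)[:,None];return np.c_[np.array(a)*(1-t)+np.array(b)*t,np.full(m,z)]
def rect(x0,x1,y0,y1,z): return [seg((x0,y0),(x1,y0),z),seg((x1,y0),(x1,y1),z),seg((x1,y1),(x0,y1),z),seg((x0,y1),(x0,y0),z)]
pl=rect(-.105,.105,-.185,.08,.012)
bx=rect(-.075,.075,-.06,.07,.06)
fk=rect(-.018,.018,-.153,-.117,.06)
gd=rect(.067,.097,-.16,-.11,.064)
dl=[circ(.039,.061)]
sets=dict(plate=pl,box=bx,fork=fk,guide=gd,dial=dl)
def val(names,p,edges):
    c,s=np.cos(p[2]),np.sin(p[2]);P=np.vstack(edges);W=np.c_[P[:,:2]@np.array([[c,s],[-s,c]])+p[:2],P[:,2]]
    return -sum(map_coordinates(G[n],proj(n,W)[:,::-1].T,order=1).sum() for n in names)/len(P)
def opt(names,edges,p0):
    S=np.vstack([p0]+[np.array(p0)+d for d in np.diag([.003,.003,.03])])
    r=minimize(lambda p:val(names,p,edges),p0,method='Nelder-Mead',options=dict(initial_simplex=S));p=r.x
    print(names,np.round(p,4),round(r.fun,1),'hole',np.round([p[0]+.135*np.sin(p[2]),p[1]-.135*np.cos(p[2])],4));return p
for nm in(['top'],['scene'],['top','scene']):
    for k in(('plate',),('box',),('plate','box','dial'),('fork','guide'),('plate','box','dial','fork','guide')):
        print(k,end=' ');p=opt(nm,sum([sets[q] for q in k],[]),[.561,.207,.12])
kc=rect(-.022,.022,-.007,.007,.044)
for nm in(['top'],['scene'],['top','scene']): print('knob',end='');opt(nm,kc,[.543,-.3795,.03])
# model overlay for check
a=p
ims=[]
for n,(x,y,w,h) in(('top',(150,143,100,75)),('scene',(262,180,100,75))):
    im=cv2.resize(D[n]['p'][y:y+h,x:x+w,::-1],None,fx=4,fy=4,interpolation=cv2.INTER_CUBIC)
    c,s=np.cos(a[2]),np.sin(a[2])
    for e in sum(sets.values(),[])+[circ(.006,.06)+[0,-.135,0]]:
        W=np.c_[e[:,:2]@np.array([[c,s],[-s,c]])+a[:2],e[:,2]]
        for q in (proj(n,W)-[x,y]+.5)*4-.5: cv2.circle(im,tuple(int(v) for v in np.round(q)),0,(255,0,255),-1)
    ims.append(im)
cv2.imwrite('pics/ov.png',np.hstack(ims))
E
```

```text
('plate',) ['top'] [0.561  0.2074 0.1199] -89.2 hole [0.5771 0.0733]
('box',) ['top'] [0.5593 0.2036 0.1214] -109.4 hole [0.5757 0.0696]
('plate', 'box', 'dial') ['top'] [0.56   0.2058 0.1249] -98.1 hole [0.5768 0.0718]
('fork', 'guide') ['top'] [0.561  0.2053 0.1253] -48.5 hole [0.5779 0.0714]
('plate', 'box', 'dial', 'fork', 'guide') ['top'] [0.5602 0.2055 0.1278] -74.0 hole [0.5774 0.0716]
('plate',) ['scene'] [0.5673 0.2081 0.1135] -89.5 hole [0.5826 0.074 ]
('box',) ['scene'] [0.5662 0.2023 0.0964] -56.0 hole [0.5792 0.0679]
('plate', 'box', 'dial') ['scene'] [0.565  0.2067 0.1217] -72.9 hole [0.5814 0.0727]
('fork', 'guide') ['scene'] [0.5631 0.2062 0.1235] -42.3 hole [0.5797 0.0722]
('plate', 'box', 'dial', 'fork', 'guide') ['scene'] [0.565  0.2066 0.1166] -57.9 hole [0.5807 0.0725]
('plate',) ['top', 'scene'] [0.5627 0.2076 0.1181] -159.1 hole [0.5786 0.0735]
('box',) ['top', 'scene'] [0.5596 0.2032 0.1183] -157.9 hole [0.5755 0.0691]
('plate', 'box', 'dial') ['top', 'scene'] [0.5603 0.206  0.1266] -160.8 hole [0.5774 0.072 ]
('fork', 'guide') ['top', 'scene'] [0.5616 0.2058 0.1254] -88.9 hole [0.5785 0.0718]
('plate', 'box', 'dial', 'fork', 'guide') ['top', 'scene'] [0.5606 0.2057 0.1297] -125.9 hole [0.5781 0.0718]
knob['top'] [ 0.5445 -0.3831  0.1037] -60.2 hole [ 0.5585 -0.5174]
knob['scene'] [ 0.5468 -0.3803 -0.1409] -66.8 hole [ 0.5278 -0.514 ]
knob['top', 'scene'] [ 0.5444 -0.3822  0.0113] -118.8 hole [ 0.5459 -0.5172]
```

View pics/ov.png

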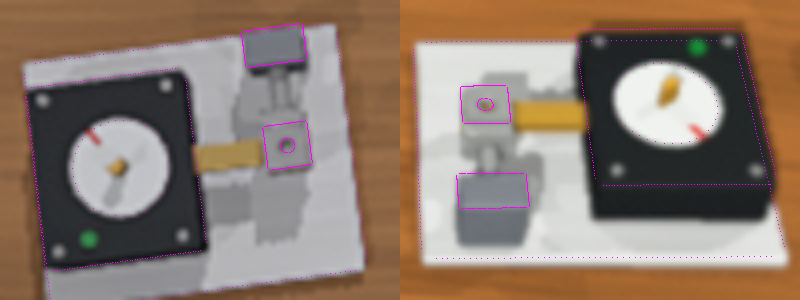

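The overlay matches the fork, guide and plate edges, so the hole is at about (0.578, 0.072), unit yaw 0.125, and dial heading about 0.71. Moving to a point above the pin.

```bash
python3 -m pendant '{"jaw":[5,5,5,5,5,5,5,5,5,5,5,5],"linear":[[1.9,2.5,0],[1.9,2.5,0],[1.9,2.5,0],[1.9,2.5,0],[1.9,2.5,0],[1.9,2.5,0],[1.9,2.5,0],[1.9,2.5,0],[1.9,2.5,0],[1.9,2.5,0],[1.9,2.5,0],[1.9,2.5,0]],"rotation":[[0,0,0],[0,0,0],[0,0,0],[0,0,0],[0,0,0],[0,0,0],[0,0,0],[0,0,0],[0,0,0],[0,0,0],[0,0,0],[0,0,0]]}'
python3 -m pendant '{"jaw":[5,5,5,5,5,5,5],"linear":[[1.9,2.5,-1],[1.9,2.5,-3],[1.9,2.5,-3],[1.9,2.5,-3],[0,0,-2],[0,0,0],[0,0,0]],"rotation":[[0,0,0],[0,0,0],[0,0,0],[0,0,0],[0,0,0],[0,0,0],[0,0,0]]}'
```

```text
t: 1.1
eef_pos: [0.4457, -0.2847, 0.2311]
eef_rot: [0.984, 0.176, -0.0, -0.0]
contact_force: [-0.0, 0.0, -0.7]
opening: 0.583
grasp_force: 0.0
t: 1.68
eef_pos: [0.518, -0.1893, 0.1143]
eef_rot: [0.984, 0.176, -0.001, -0.001]
contact_force: [-0.2, -0.5, 0.3]
opening: 0.585
grasp_force: 0.0
```

```bash
python3 -m pendant '{"jaw":[5,5,5,5,5,5,5],"linear":[[0.27,0.47,0],[0,0,-2],[0,0,-2],[0,0,-2],[0,0,-1.4],[0,0,0],[0,0,0]],"rotation":[[0,0,0],[0,0,0],[0,0,0],[0,0,0],[0,0,0],[0,0,0],[0,0,0]]}'
python3 - <<'E'
import cv2,numpy as np
from cell import *
a=[]
for n,(x,y,w,h) in(('top',(250,150,100,75)),('scene',(160,145,100,75))):
    p,d=capture(n);np.savez(n+'1.npz',p=p,d=d);a.append(cv2.resize(p[y:y+h,x:x+w,::-1],None,fx=4,fy=4,interpolation=cv2.INTER_CUBIC))
cv2.imwrite('pics/g1.png',np.hstack(a));print(get_state()['eef_pos'])
E
```

```text
t: 2.27
eef_pos: [0.5219, -0.1853, 0.0423]
eef_rot: [0.984, 0.176, 0.0, 0.0]
contact_force: [-0.2, 0.6, 0.7]
opening: 0.587
grasp_force: 0.0
[ 0.52267086 -0.18519016  0.04300563]
```

View pics/g1.png

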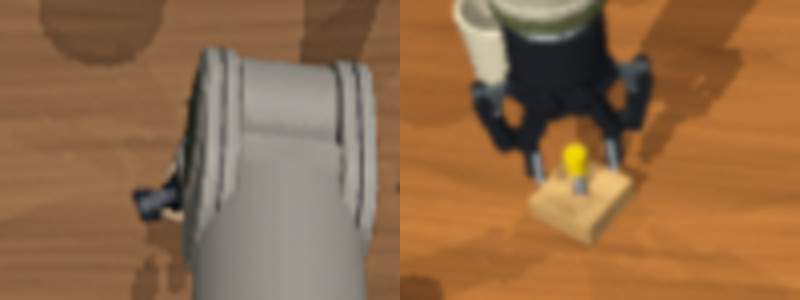

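The fingers straddle the yellow head (crop 575,155). Closing the jaws and lifting.

```bash
python3 -m pendant '{"jaw":[1.2,1.2,1.2,1.2,1.2,1.2,1.2,1.2],"linear":[[-0.1,0.05,-0.3],[0,0,0],[0,0,0],[0,0,0],[0,0,0],[0,0,0],[0,0,0],[0,0,0]],"rotation":[[0,0,0],[0,0,0],[0,0,0],[0,0,0],[0,0,0],[0,0,0],[0,0,0],[0,0,0]]}'
python3 -c "
from cell import *
for i in range(3):
  s=get_state();print(s['eef_pos'],s['contact_force'],s['ft_torque'],s['opening'],s['grasp_force'])"
```

```text
t: 3.03
eef_pos: [0.521, -0.184, 0.0386]
eef_rot: [0.984, 0.176, 0.0, 0.0]
contact_force: [-0.2, -0.1, 5.9]
opening: 0.187
grasp_force: 58.5
[ 0.52098533 -0.18404779  0.03855727] [-0.23180108 -0.10687784  5.91037458] [-0.01066468  0.21787455 -0.02442356] 0.1865062795290662 58.47297549247742
[ 0.52098533 -0.18404779  0.03855727] [-0.23180108 -0.10687784  5.91037458] [-0.01066468  0.21787455 -0.02442356] 0.1865062795290662 58.47297549247742
[ 0.52098533 -0.18404779  0.03855727] [-0.23180108 -0.10687784  5.91037458] [-0.01066468  0.21787455 -0.02442356] 0.1865062795290662 58.47297549247742
```

```bash
python3 -m pendant '{"jaw":[1.2,1.2,1.2,1.2,1.2,1.2,1.2,1.2,1.2,1.2,1.2,1.2],"linear":[[0,0,2],[0,0,3],[0,0,3],[0.6,2.6,1],[0.7,3.2,0],[0.7,3.2,0],[0.7,3.2,0],[0.8,3.2,0],[0.8,3.2,0],[0.7,3.2,0],[0.7,3,-0.5],[0,0,-0.5]],"rotation":[[0,0,0],[0,0,0],[0,0,0],[0,0,0],[0,0,0],[0,0,0],[0,0,0],[0,0,0],[0,0,0],[0,0,0],[0,0,0],[0,0,0]]}'
python3 -m pendant '{"jaw":[1.2,1.2,1.2],"linear":[[0,0,0],[0,0,0],[0,0,0]],"rotation":[[0,0,0],[0,0,0],[0,0,0]]}'
python3 - <<'E'
import cv2,numpy as np
from cell import *
a=[]
for n,(x,y,w,h) in(('top',(180,140,80,75)),('scene',(250,160,80,75))):
    p,d=capture(n);np.savez(n+'2.npz',p=p,d=d);a.append(cv2.resize(p[y:y+h,x:x+w,::-1],None,fx=5,fy=5,interpolation=cv2.INTER_CUBIC))
cv2.imwrite('pics/g2.png',np.hstack(a));s=get_state();print(s['eef_pos'],s['contact_force'],s['ft_torque'])
E
```

```text
t: 4.03
eef_pos: [0.5776, 0.0721, 0.1181]
eef_rot: [0.984, 0.18, 0.001, -0.002]
contact_force: [-0.8, 1.5, -0.7]
opening: 0.187
grasp_force: 59.3
t: 4.28
eef_pos: [0.5775, 0.0625, 0.1179]
eef_rot: [0.984, 0.176, -0.0, 0.0]
contact_force: [0.1, -0.2, -1.8]
opening: 0.185
grasp_force: 59.3
[0.57765379 0.06261344 0.11821083] [-0.30000016  0.64354465 -0.79547546] [-0.0387275   0.01015577 -0.00862933]
```

View pics/g2.png

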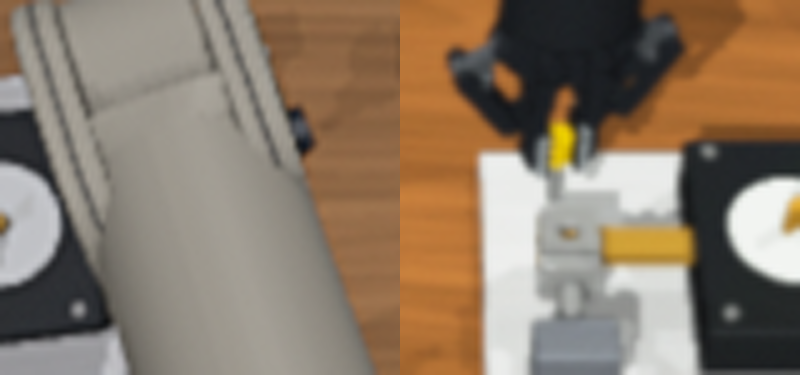

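The scene crop shows the head in the fingers at about (562,145) and the shaft at about (553,185), above and behind the hole at (570,232). I'll overlay an upright pin to check for tilt.

```bash
python3 - <<'E'
from fit import *
D=np.load('scene2.npz');p=D['p'];T=np.array([.5776,.0626,.1181])
x,y,w,h=250,165,60,45;k=13
im=cv2.resize(p[y:y+h,x:x+w,::-1],None,fx=k,fy=k,interpolation=cv2.INTER_CUBIC)
f=lambda X:(proj('scene',X)-[x,y]+.5)*k-.5
c=T-[0,0,.0326]
for r,z0,z1,col in((.009,.04,.06,(255,0,255)),(.005,.003,.04,(0,255,0)),(.003,0,.003,(0,255,0))):
    hl=cv2.convexHull(np.float32(f(np.vstack([circ(r,z0),circ(r,z1)])+c))).astype(int)
    cv2.polylines(im,[hl],True,col,1)
cv2.polylines(im,[f(circ(.006,.06)+[.5783,.0722,0]).astype(int)],True,(255,0,0),1)
cv2.imwrite('pics/g3.png',im)
E
```

```text
(no output)
```

View pics/g3.png

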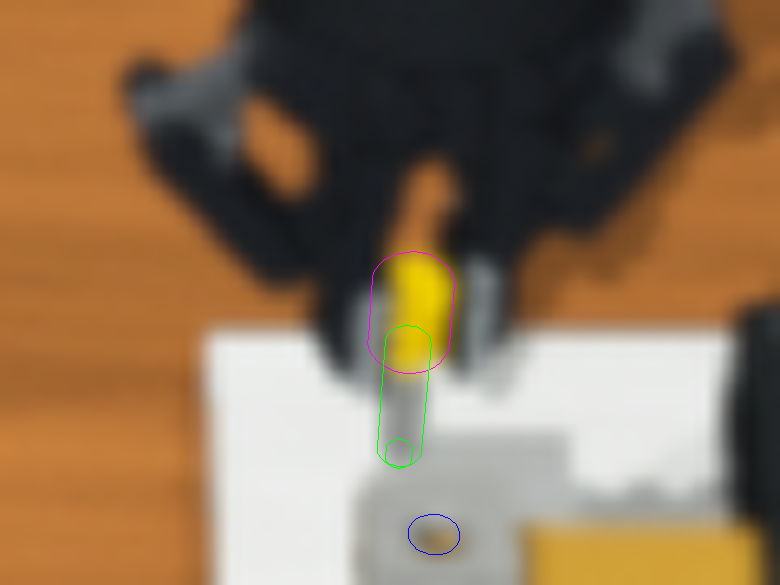

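The pin hangs upright and matches the model within about 0.5 mm, as does the hole. Shifting over the hole and descending to just above the mouth.

```bash
python3 -m pendant '{"jaw":[1.2,1.2,1.2,1.2,1.2],"linear":[[0.07,0.96,0],[0,0,-1.2],[0,0,-1],[0,0,0],[0,0,0]],"rotation":[[0,0,0],[0,0,0],[0,0,0],[0,0,0],[0,0,0]]}'
```

```text
t: 4.8
eef_pos: [0.5774, 0.0734, 0.0947]
eef_rot: [0.984, 0.176, -0.001, -0.0]
contact_force: [0.0, 0.4, -0.3]
opening: 0.189
grasp_force: 59.3
```

```bash
python3 -m pendant '{"jaw":[1.2,1.2,1.2,1.2,1.2],"linear":[[0,0,-0.3],[0,0,-0.2],[0,0,-0.2],[0,0,0],[0,0,0]],"rotation":[[0,0,0],[0,0,0],[0,0,0],[0,0,0],[0,0,0]]}'
python3 -c "
from cell import *
s=get_state();print(s['eef_pos'],s['contact_force'],s['ft_torque'])"
```

```text
t: 5.22
eef_pos: [0.5782, 0.0736, 0.089]
eef_rot: [0.984, 0.176, -0.0, 0.0]
contact_force: [-0.1, -0.3, -0.5]
opening: 0.188
grasp_force: 59.3
[0.57822066 0.07361265 0.08896539] [-0.13737138 -0.3173551  -0.46935536] [-0.01636491  0.00428778  0.04183024]
```

```bash
python3 -m pendant '{"jaw":[1.2,1.2,1.2,1.2,1.2],"linear":[[0,0,-0.2],[0,0,-0.2],[0,0,-0.2],[0,0,0],[0,0,0]],"rotation":[[0,0,0],[0,0,0],[0,0,0],[0,0,0],[0,0,0]]}'
python3 -c "
from cell import *
s=get_state();print(s['eef_pos'],s['contact_force'],s['ft_torque'])"
```

```text
t: 5.63
eef_pos: [0.5781, 0.0737, 0.0828]
eef_rot: [0.984, 0.176, -0.0, 0.0]
contact_force: [-0.6, -0.6, -1.3]
opening: 0.187
grasp_force: 59.3
[0.57812959 0.07366441 0.08280879] [-0.57090224 -0.62276794 -1.29564734] [-0.00708272 -0.04906765 -0.00846889]
```

It's going in without force. On past the ball.

```bash
python3 -m pendant '{"jaw":[1.2,1.2,1.2,1.2,1.2,1.2,1.2,1.2],"linear":[[0,0,-0.3],[0,0,-0.3],[0,0,-0.3],[0,0,-0.3],[0,0,-0.3],[0,0,-0.3],[0,0,0],[0,0,0]],"rotation":[[0,0,0],[0,0,0],[0,0,0],[0,0,0],[0,0,0],[0,0,0],[0,0,0],[0,0,0]]}'
python3 -c "
from cell import *
s=get_state();print(s['eef_pos'],s['contact_force'],s['ft_torque'])"
```

```text
t: 6.3
eef_pos: [0.5777, 0.0736, 0.0644]
eef_rot: [0.984, 0.176, -0.001, -0.0]
contact_force: [-1.8, -0.2, -2.1]
opening: 0.189
grasp_force: 59.2
[0.57772569 0.07357587 0.06439557] [-1.82109412 -0.20899996 -2.05812373] [-0.09670385  0.57227187 -0.09580283]
```

```bash
python3 -m pendant '{"jaw":[4,4,4,4,2,0,0,0,0,0,0,0],"linear":[[0,0,0],[0,0,0],[0,0,0.5],[0,0,2],[0,0,1.6],[0,0,0],[0,0,0],[0,0,0],[0,0,0],[0,0,0],[0,0,-0.3],[0,0,-0.3]],"rotation":[[0,0,0],[0,0,0],[0,0,0],[0,0,0],[0,0,0],[0,0,0],[0,0,0],[0,0,0],[0,0,0],[0,0,0],[0,0,0],[0,0,0]]}'
python3 -m pendant '{"jaw":[0,0,0,0],"linear":[[0,0,-0.3],[0,0,-0.3],[0,0,-0.3],[0,0,0]],"rotation":[[0,0,0],[0,0,0],[0,0,0],[0,0,0]]}'
```

```text
t: 7.3
eef_pos: [0.5782, 0.0737, 0.0995]
eef_rot: [0.984, 0.176, -0.0, -0.0]
contact_force: [0.0, 0.1, 0.3]
opening: 0.0
grasp_force: 0.0
t: 7.63
eef_pos: [0.5778, 0.0736, 0.0901]
eef_rot: [0.984, 0.176, -0.001, -0.0]
contact_force: [-1.5, -0.6, 0.0]
opening: -0.004
grasp_force: 0.0
```

```bash
python3 -m pendant '{"jaw":[0,0,0,0,0],"linear":[[0,0,-0.2],[0,0,-0.2],[0,0,-0.2],[0,0,-0.2],[0,0,0]],"rotation":[[0,0,0],[0,0,0],[0,0,0],[0,0,0],[0,0,0]]}'
python3 -m pendant '{"jaw":[0,0,0],"linear":[[0,0,-0.1],[0,0,-0.1],[0,0,0]],"rotation":[[0,0,0],[0,0,0],[0,0,0]]}'
```

```text
t: 8.05
eef_pos: [0.578, 0.0736, 0.0825]
eef_rot: [0.984, 0.176, -0.0, 0.0]
contact_force: [0.3, -0.8, 0.9]
opening: -0.001
grasp_force: 0.0
t: 8.3
eef_pos: [0.5781, 0.0737, 0.0808]
eef_rot: [0.984, 0.176, -0.0, 0.0]
contact_force: [0.2, -0.1, 0.2]
opening: 0.002
grasp_force: 0.0
```

```bash
python3 -m pendant '{"jaw":[0,0,0,0],"linear":[[0,0,-0.1],[0,0,-0.1],[0,0,0],[0,0,0]],"rotation":[[0,0,0],[0,0,0],[0,0,0],[0,0,0]]}'
python3 -m pendant '{"jaw":[0,0,0],"linear":[[0,0,-0.1],[0,0,0],[0,0,0]],"rotation":[[0,0,0],[0,0,0],[0,0,0]]}'
```

```text
t: 8.63
eef_pos: [0.5784, 0.0737, 0.0801]
eef_rot: [0.984, 0.176, 0.0, 0.0]
contact_force: [-4.3, -1.2, 11.4]
opening: -0.0
grasp_force: 5.5
t: 8.88
eef_pos: [0.5786, 0.0737, 0.08]
eef_rot: [0.984, 0.176, 0.0, 0.0]
contact_force: [-8.3, -2.2, 20.6]
opening: 0.003
grasp_force: 9.7
```

The pin is seated: hard stop at TCP 0.080. Lifting off and going over the knob.

```bash
python3 -m pendant '{"jaw":[0,0,0,3,5,5,5,5,5,5,5,5],"linear":[[0,0,1.5],[0,0,3],[0,0,3],[-0.3,-3,0],[-0.3,-3.8,0],[-0.3,-3.8,0],[-0.3,-3.8,0],[-0.3,-3.8,0],[-0.3,-3.8,0],[-0.3,-3.8,0],[-0.3,-3.8,0],[-0.3,-3.8,0]],"rotation":[[0,0,0],[0,0,0],[0,0,0],[0,0,0],[0,0,0],[0,0,-0.06],[0,0,-0.06],[0,0,-0.06],[0,0,-0.06],[0,0,-0.06],[0,0,-0.03],[0,0,0]]}'
python3 -m pendant '{"jaw":[5,5,5,5,5,5],"linear":[[-0.3,-3.5,0],[-0.3,-3.5,0],[-0.3,-3.5,0],[0,-1.2,0],[0,0,0],[0,0,0]],"rotation":[[0,0,0],[0,0,0],[0,0,0],[0,0,0],[0,0,0],[0,0,0]]}'
python3 - <<'E'
import cv2,numpy as np
from cell import *
a=[]
for n,(x,y,w,h) in(('top',(150,150,80,60)),('scene',(275,180,80,60))):
    p,d=capture(n);np.savez(n+'3.npz',p=p,d=d);a.append(cv2.resize(p[y:y+h,x:x+w,::-1],None,fx=5,fy=5,interpolation=cv2.INTER_CUBIC))
cv2.imwrite('pics/g4.png',np.hstack(a))
s=get_state();print(s['eef_pos'],s['joints'])
E
```

```text
t: 9.88
eef_pos: [0.5508, -0.2622, 0.1531]
eef_rot: [1.0, 0.011, 0.0, 0.0]
contact_force: [1.0, 0.1, -0.0]
opening: 0.586
grasp_force: 0.0
t: 10.38
eef_pos: [0.5421, -0.3774, 0.1525]
eef_rot: [1.0, 0.012, -0.0, -0.0]
contact_force: [-0.2, 0.7, 0.1]
opening: 0.585
grasp_force: 0.0
[ 0.5429327  -0.37550659  0.15292768] [ 0.739322    0.47291484 -0.27666987  1.44569138  0.13089693  1.24138615
 -1.0948551 ]
```

View pics/g4.png

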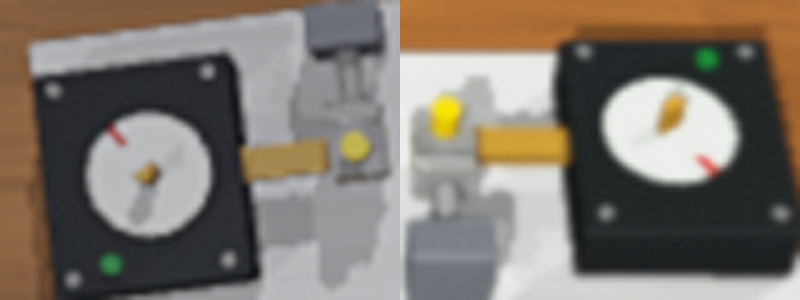

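The pin's head sits on the fork at top crop (354,147). I'll refine the spindle and dial mark using it as a reference.

```bash
python3 - <<'E'
import runfit as r
from runfit import *
r.D={n:np.load(n+'3.npz') for n in('top','scene')}
run('head',[np.vstack([circ(.009,.06),circ(.009,.08)])],dict(top=(205,160,35,35),scene=(275,190,25,20)),lambda h,s,v:(h>22)&(h<35)&(s>130)&(v>110),[(.578,.073)],yaw=False)
run('dial',[circ(.039,.061)],dict(top=(163,168,34,34),scene=(308,185,45,40)),lambda h,s,v:(s<50)&(v>160),[(.5615,.207)],post=filled,yaw=False)
for n,(x,y,w,h) in dict(top=(165,170,20,18),scene=(330,200,25,18)).items():
    p=r.D[n]['p'][y:y+h,x:x+w].astype(float);g=np.clip(p[...,0]-p[...,1]-25,0,None)
    g[ (p[...,1]-p[...,2])>25]=0
    v,u=np.nonzero(g);W=g[v,u];X=onz(n,np.c_[u+x,v+y],.061)[:,:2];m=(W[:,None]*X).sum(0)/W.sum()
    C=((X-m)*W[:,None]).T@(X-m)/W.sum();e=np.linalg.eigh(C)[1][:,1];e*=np.sign(e[0])
    for c in((.5615,.2075),(.561,.2065)): print(n,len(u),m,'heading',np.arctan2(m[1]-c[1],m[0]-c[0]),'axis',np.arctan2(e[1],e[0]))
E
```

```text
head ['top', 'scene'] [19, 40] ([0.5766, 0.0728], 14.67)
head ['top'] [19] ([0.5762, 0.0723], 8.1)
head ['scene'] [40] ([0.5767, 0.0735], 6.03)
dial ['top', 'scene'] [455, 429] ([0.561, 0.2076], 16.41)
dial ['top'] [455] ([0.561, 0.2071], 7.12)
dial ['scene'] [429] ([0.561, 0.2081], 7.77)
top 10 [0.58629725 0.22878422] heading 0.7093101386678503 axis 0.6957638683067255
top 10 [0.58629725 0.22878422] heading 0.7221589959758061 axis 0.6957638683067255
scene 19 [0.58563729 0.23102245] heading 0.7724982919514806 axis -1.080870338382854
scene 19 [0.58563729 0.23102245] heading 0.7830621363791822 axis -1.080870338382854
```

```bash
python3 -m pendant '{"jaw":[4,4,4,4,4,4,4,4,4],"linear":[[0.1,-0.3,-1],[0,0,-3],[0,0,-3],[0,0,-2],[0,0,-2],[0,0,-1],[0,0,-0.6],[0,0,0],[0,0,0]],"rotation":[[0,0,0],[0,0,0],[0,0,0],[0,0,0],[0,0,0],[0,0,0],[0,0,0],[0,0,0],[0,0,0]]}'
```

```text
t: 11.23
eef_pos: [0.5438, -0.3803, 0.0278]
eef_rot: [1.0, 0.013, 0.0, 0.0]
contact_force: [1.5, -0.3, 0.5]
opening: 0.47
grasp_force: 0.0
```

```bash
python3 -m pendant '{"jaw":[0.8,0.8,0.8,0.8,0.8,0.8,0.8],"linear":[[0,0.1,-0.4],[0,0,0],[0,0,0],[0,0,0],[0,0,0],[0,0,0],[0,0,0]],"rotation":[[0,0,0],[0,0,0],[0,0,0],[0,0,0],[0,0,0],[0,0,0],[0,0,0]]}'
python3 - <<'E'
import cv2,numpy as np
from cell import *
a=[]
for n,(x,y,w,h) in(('top',(310,150,80,60)),('scene',(110,150,80,60))):
    p,d=capture(n);np.savez(n+'4.npz',p=p,d=d);a.append(cv2.resize(p[y:y+h,x:x+w,::-1],None,fx=5,fy=5,interpolation=cv2.INTER_CUBIC))
cv2.imwrite('pics/g5.png',np.hstack(a))
s=get_state();print(s['eef_pos'],s['contact_force'],s['ft_torque'])
E
```

```text
t: 11.82
eef_pos: [0.5436, -0.3795, 0.0236]
eef_rot: [1.0, 0.012, 0.0, 0.0]
contact_force: [-2.5, 1.2, 5.3]
opening: 0.151
grasp_force: 59.8
[ 0.5435511  -0.37954462  0.02358886] [ 0.28770686 -0.2896732   5.10585122] [ 0.07933937  0.12104586 -0.00975717]
```

View pics/g5.png

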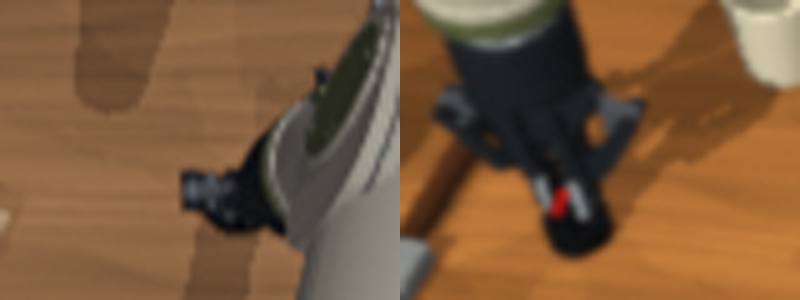

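The scene view shows the bar between the pads with the red mark at crop (560,203), facing +x. Lifting and carrying it to the spindle while turning by +0.70 rad.

```bash
python3 -m pendant '{"jaw":[0.8,0.8,0.8,0.8,0.8,0.8,0.8,0.8,0.8,0.8,0.8,0.8],"linear":[[0,0,1],[0,0,3],[0,0,3],[0,0,3],[0.1,2,1.5],[0.1,3,0],[0.1,3.5,0],[0.1,3.5,0],[0.1,3.5,0],[0.1,3.5,0],[0.1,3.5,0],[0.1,3.5,0]],"rotation":[[0,0,0],[0,0,0],[0,0,0],[0,0,0],[0,0,0],[0,0,0.05],[0,0,0.05],[0,0,0.05],[0,0,0.05],[0,0,0.05],[0,0,0.05],[0,0,0.05]]}'
python3 -m pendant '{"jaw":[0.8,0.8,0.8,0.8,0.8,0.8,0.8,0.8,0.8,0.8,0.8,0.8],"linear":[[0.1,3.5,0],[0.1,3.5,0],[0.1,3.5,0],[0.1,3.5,0],[0.1,3.5,0],[0.1,3.5,0],[0.1,3.5,0],[0.1,3.5,0],[0.1,3.5,0],[0.1,1.3,0],[0,0,0],[0,0,0]],"rotation":[[0,0,0.05],[0,0,0.05],[0,0,0.05],[0,0,0.05],[0,0,0.05],[0,0,0.05],[0,0,0.05],[0,0,0],[0,0,0],[0,0,0],[0,0,0],[0,0,0]]}'
python3 -c "
from cell import *
from scipy.spatial.transform import Rotation as R
s=get_state();print(s['eef_pos'],R.from_quat(s['eef_rot']).as_matrix()[:,0],s['joints'][6])"
```

```text
t: 12.92
eef_pos: [0.5508, -0.1177, 0.1384]
eef_rot: [0.982, 0.187, -0.0, 0.0]
contact_force: [-0.2, 0.2, -0.7]
opening: 0.148
grasp_force: 59.0
t: 13.92
eef_pos: [0.561, 0.209, 0.138]
eef_rot: [0.935, 0.355, -0.0, 0.0]
contact_force: [0.5, -0.0, -1.2]
opening: 0.148
grasp_force: 59.0
[0.56098445 0.20898103 0.13800999] [ 7.47682385e-01  6.64056340e-01 -4.77400048e-04] -1.4672776337762838
```

```bash
python3 -m pendant '{"jaw":[0.8,0.8,0.8,0.8,0.8,0.8],"linear":[[0.08,-0.08,0],[0,0,-1],[0,0,-1],[0,0,-0.7],[0,0,0],[0,0,0]],"rotation":[[0,0,0],[0,0,0],[0,0,0],[0,0,0],[0,0,0],[0,0,0]]}'
python3 - <<'E'
from fit import *
D={}
for n in('scene','top'): p,d=capture(n);np.savez(n+'5.npz',p=p,d=d);D[n]=p
s=get_state();T=s['eef_pos'];print(T,s['contact_force'],s['ft_torque'])
p=D['scene'];x,y,w,h=295,165,60,50;k=12
im=cv2.resize(p[y:y+h,x:x+w,::-1],None,fx=k,fy=k,interpolation=cv2.INTER_CUBIC)
f=lambda X:((proj('scene',X)-[x,y]+.5)*k-.5)
R2=R.from_euler('z',.726).as_matrix();b=T-[0,0,.0236]
for P,o,col in((np.vstack([circ(.022,0),circ(.022,.02)]),b,(255,0,255)),(box(-.022,.022,-.007,.007,(.02,.044)),b,(0,255,0)),(circ(.039,.061),np.array([.562,.208,0]),(255,0,0)),(circ(.008,.084),np.array([.562,.208,0]),(0,255,255))):
    cv2.polylines(im,[cv2.convexHull(np.float32(f(P@R2.T+o))).astype(int)],True,col,1)
cv2.imwrite('pics/g6.png',im)
E
```

```text
t: 14.42
eef_pos: [0.5616, 0.2073, 0.1101]
eef_rot: [0.935, 0.354, -0.001, -0.0]
contact_force: [0.9, 0.1, -0.0]
opening: 0.145
grasp_force: 59.0
[0.56214222 0.20787329 0.11114011] [ 1.07017565  0.52347305 -0.49874571] [0.01764152 0.01405736 0.00952261]
```

View pics/g6.png

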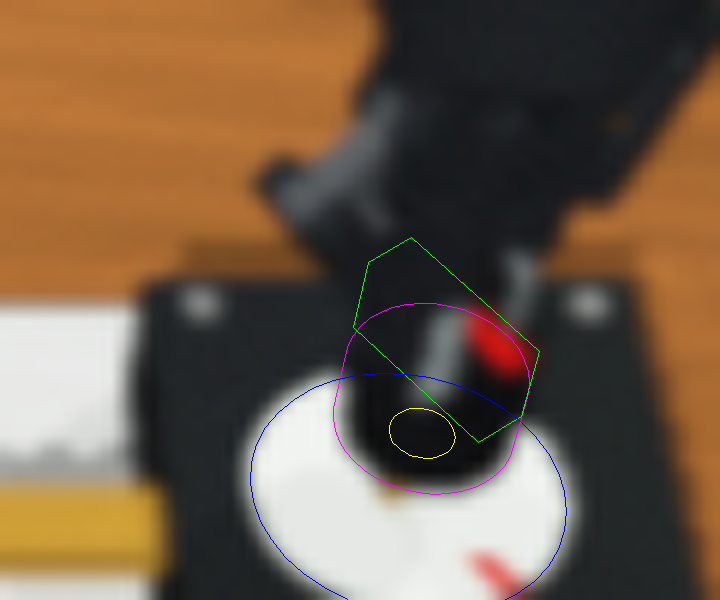

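The skirt and dial match the model within about 1 mm, and the red mark lies along the dial mark's heading. Descending gently.

```bash
python3 -m pendant '{"jaw":[0.8,0.8,0.8,0.8,0.8],"linear":[[0,0,-0.2],[0,0,-0.2],[0,0,-0.1],[0,0,0],[0,0,0]],"rotation":[[0,0,0],[0,0,0],[0,0,0],[0,0,0],[0,0,0]]}'
python3 -c "
from cell import *
s=get_state();print(s['eef_pos'],s['contact_force'],s['ft_torque'])"
```

```text
t: 14.93
eef_pos: [0.562, 0.2078, 0.1059]
eef_rot: [0.935, 0.355, -0.0, 0.0]
contact_force: [-0.4, -0.3, 0.0]
opening: 0.148
grasp_force: 59.0
[0.56197472 0.20783471 0.10593797] [-0.41342931 -0.31988257  0.02668843] [-0.09093842  0.06105233  0.01358461]
```

```bash
python3 -m pendant '{"jaw":[0.8,0.8,0.8,0.8,0.8],"linear":[[0,0,-0.2],[0,0,-0.2],[0,0,0],[0,0,0],[0,0,0]],"rotation":[[0,0,0],[0,0,0],[0,0,0],[0,0,0],[0,0,0]]}'
python3 -c "
from cell import *
s=get_state();print(s['eef_pos'],s['contact_force'],s['ft_torque'])"
```

```text
t: 15.35
eef_pos: [0.5618, 0.2076, 0.1017]
eef_rot: [0.935, 0.354, -0.0, 0.0]
contact_force: [-1.2, -1.0, -1.4]
opening: 0.147
grasp_force: 58.9
[0.56182021 0.20763805 0.1016901 ] [-1.23304672 -0.96775347 -1.42452529] [-0.3861375   0.29541003 -0.03749562]
```

Engaged without a push; there's slight side contact. Shifting 0.5 mm along it and going on.

```bash
python3 -m pendant '{"jaw":[0.8,0.8,0.8,0.8,0.8,0.8],"linear":[[-0.04,-0.035,0],[0,0,-0.2],[0,0,-0.2],[0,0,-0.2],[0,0,0],[0,0,0]],"rotation":[[0,0,0],[0,0,0],[0,0,0],[0,0,0],[0,0,0],[0,0,0]]}'
python3 -c "
from cell import *
s=get_state();print(s['eef_pos'],s['contact_force'],s['ft_torque'])"
```

```text
t: 15.85
eef_pos: [0.5616, 0.2076, 0.0958]
eef_rot: [0.935, 0.355, -0.0, -0.0]
contact_force: [-0.7, -1.1, -1.7]
opening: 0.148
grasp_force: 59.0
[0.56160821 0.20756993 0.0957894 ] [-0.68379456 -1.09016459 -1.71984555] [-0.23721903  0.08866989  0.01297768]
```

```bash
python3 -m pendant '{"jaw":[0.8,0.8,0.8,0.8,0.8],"linear":[[0,0,-0.2],[0,0,-0.2],[0,0,-0.1],[0,0,0],[0,0,0]],"rotation":[[0,0,0],[0,0,0],[0,0,0],[0,0,0],[0,0,0]]}'
python3 -m pendant '{"jaw":[0.8,0.8,0.8,0.8,0.8],"linear":[[0,0,-0.2],[0,0,-0.1],[0,0,-0.1],[0,0,0],[0,0,0]],"rotation":[[0,0,0],[0,0,0],[0,0,0],[0,0,0],[0,0,0]]}'
```

```text
t: 16.27
eef_pos: [0.5617, 0.2076, 0.0912]
eef_rot: [0.935, 0.355, 0.0, 0.0]
contact_force: [-0.6, -2.0, 4.2]
opening: 0.147
grasp_force: 59.3
t: 16.68
eef_pos: [0.5618, 0.2076, 0.0872]
eef_rot: [0.935, 0.355, 0.0, 0.0]
contact_force: [-2.0, -2.0, 5.8]
opening: 0.149
grasp_force: 59.6
```

The spring is being felt as expected, with 4.2 N at contact and 5.8 N part way. Pressing on to the stop.

```bash
python3 -m pendant '{"jaw":[0.8,0.8,0.8,0.8,0.8],"linear":[[0,0,-0.1],[0,0,-0.1],[0,0,-0.1],[0,0,0],[0,0,0]],"rotation":[[0,0,0],[0,0,0],[0,0,0],[0,0,0],[0,0,0]]}'
python3 -m pendant '{"jaw":[0.8,0.8,0.8,0.8],"linear":[[0,0,-0.1],[0,0,0],[0,0,0],[0,0,0]],"rotation":[[0,0,0],[0,0,0],[0,0,0],[0,0,0]]}'
```

```text
t: 17.1
eef_pos: [0.5619, 0.2076, 0.0853]
eef_rot: [0.935, 0.354, 0.0, 0.0]
contact_force: [-6.3, -4.1, 15.9]
opening: 0.151
grasp_force: 61.4
t: 17.43
eef_pos: [0.562, 0.2077, 0.0851]
eef_rot: [0.935, 0.354, 0.001, 0.0]
contact_force: [-9.2, -6.6, 23.2]
opening: 0.149
grasp_force: 62.5
```

```bash
python3 -c "
from cell import *
s=get_state();print(s['eef_pos'],s['contact_force'],s['ft_torque']);print(finish_job())"
```

```text
[0.56198306 0.20769396 0.08511011] [-9.23808425 -6.62210796 23.21975805] [-1.34752134  2.22972392 -0.06839007]
the job is handed in; nothing more can be done
None
```

The job is handed in at 17.4 s: the pin is in with its head on the fork, and the knob is on the spindle, lined up with the dial mark (to about 0.05 rad by my measurement) and still held pressed at the stop (23 N); I took no last picture of the dial or the pots and tools.

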